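Open the latched gate of the reject pen

TASK

Open the yellow gate of the reject pen: press the red thumb pad down, feeling for its end stop, to lift the latch bar out of its catch, and keep it down while you push the gate inward past the catch, then swing the gate fully open and leave it standing open. Be gentle with the pad and gate, do not force the gate against the latch or fling it, and do not disturb the dust boots, the tape roll or the hex key.

Things in the scene. Friction and masses are not known exactly. Their poses are not given: they have to be found in the camera images.
- pen: Fixed reject pen, place and yaw vary: 270 x 290 mm aluminium floor plate, 5 mm thick, 54 mm high grey walls at sides and back, yellow gate between two dark posts (122 mm high) in front. Origin under the plate's centre, on the table; x from the gate to the back wall, y to the hinge side (left), z up. The gate stands 120 mm in front of the origin.
- gate (a joint): Gate angle, rad: 0 shut, grows as it swings inward (free right edge goes into the pen, anticlockwise from above) to a rigid stop at 1.5 = fully open. Light friction: under 2 N at the thumb pad moves it; it stays where it is left.
- gate_hinge (a point): Point on the gate's upright hinge axis, 70 mm above the table, 110 mm left of and 120 mm in front of the pen's origin.
- gate_leaf: Yellow gate plate, 8 mm thick, from 8 to 166 mm from the hinge axis and 18 to 130 mm above the table, with its latch. Origin on the hinge axis at table height. Axes when shut as the pen's: -y along the leaf to its free edge, -x out of its front face (4 mm before the origin), z up.
- latch_pin (a point): Middle setting of the level pin on the gate's front on which the rocker latch turns: 120 mm from the hinge axis, 100 mm above the table. Steel bar (14 mm high, 8 thick) runs 93 mm right into the catch; the other arm carries the red thumb pad. Pad down lifts the bar; let go, it falls by its weight. The pin is really set up to 3 mm higher or lower each time, which no reading shows.
- thumb_spot (a point): Middle setting of the top centre of the red thumb pad: 102 mm above the table, 70 mm from the hinge axis, 36 mm before the leaf's front face. Fixed to the leaf, not to the pad: the pad is clamped at another height each time, so its top rests up to 21 mm higher or lower. Pad 40 mm (out from the leaf) x 44 mm; behind it its red back plate, 20 mm from its centre, stands 19 mm up: push there.
- pad_stop (a point): Middle setting of the pad's lowest place, 10.5 mm below thumb_spot (really up to 17.5 mm higher or lower). The pad yields at 0.5 to 3 N, then meets a rigid end stop 8 to 13 mm below its rest. There the bar is always clear of the catch, by as little as 1.5 mm; higher up it may not be. Over 18 N on pad or gate is too much.
- catch: Steel catch on the right post: notch open at the top, 12 mm wide along x, between two lips 9 mm high, 14 mm thick. Origin mid notch floor, 93 mm above the table, 202 mm from the hinge axis; axes as the pen's. The latch bar lies in it until lifted over the inner lip, which it has passed when the gate is open by 0.16 rad.
- boot_left: Black rubber dust boot, 45 mm across, 22 mm high, in the back of the pen, loose. Origin under its centre. Bystander.
- boot_right: Second black rubber dust boot, same size, in the back right corner of the pen, loose. Origin under its centre. Bystander.
- tape_roll: Brown paper tape roll, 89 mm across, 19 mm high, lying flat to the left of the pen, loose. Origin under its centre. Bystander.
- hex_key: Black hex key, 33 x 102 mm, 5 mm thick, lying on the table left in front of the pen, loose. Origin under its middle. Bystander.

How it is judged (in metres and radians):
On the way, in this order (a step that is already met when the one before it is completed fails the run):
1. the bar is out of the catch and the gate is being pushed inward past it (0.16 to 0.9 rad) with the fingers still on the gate or its pad (value of joint gate between 0.16 and 0.9 rad and contact force between the fingers and gate_leaf above 0.3 N), for 0.1 s.
2. the gate is swung fully open (past 1.3 rad) (value of joint gate above 1.3 rad), for 0.2 s.
At the end, for the whole second after the job is handed in: The gate stands open by more than 1.3 rad (its stop is at 1.5) and at rest (under 0.05 rad/s), and the two boots, the tape roll and the hex key are within 15 mm of where they were (value of joint gate above 1.3 rad and velocity of joint gate between -0.05 and 0.05 rad/s and distance of each of boot_left, boot_right, tape_roll, hex_key from where it was at the start of the episode below 0.015 m); the robot touches nothing.
It fails at once if the gate, pad or latch is pushed with more than 18 N (contact force between the fingers and gate_leaf above 18 N).
It fails at once if the arm or gripper body leans on the gate with more than 18 N (contact force between the arm and gate_leaf above 18 N).
It fails at once if the gate is forced against the latch: bar and catch press on each other with more than 18 N (contact force between gate_leaf and catch above 18 N).
It fails at once if the gate is flung (faster than 2 rad/s) (velocity of joint gate above 2 rad/s).
It fails at once if a dust boot, the tape roll or the hex key is shoved more than 15 mm (distance of any of boot_left, boot_right, tape_roll, hex_key from where it was at the start of the episode above 0.015 m).
It also fails if it takes over 45 s, if anything falls off the work surface, if the arm or the gripper's body presses on something with over 40 N, if the wrist force passes 120 N, or if a joint passes its speed limit or range.

ROBOT

A 6-joint arm with a two-finger parallel gripper is mounted at the origin on a cart in front of the work surface, level with it; the furniture and walls round the work are solid. World frame = base frame: x ahead of the robot, y to its left, z up, the work surface at z = 0. Lengths are in mm, angles in rad, forces in N, time in s.
With the tool pointing down it reaches from about 275 to 750 mm from the base axis. Payload 10.2 kg.
Tool frame: the origin (TCP) lies between the finger pads; the fingertips stand 17 mm ahead of it and the grasp point (between the pads) lies 2 mm behind it; y points along the fingers, x is the direction in which the jaws open and shut, and the axes are right-handed (so a half turn about y gives the same grasp; the last joint's range is limited). The gripper opens to 85 mm and grips with 20 to 120 N. Pads are 22 mm wide; open, the fingers measure 114 mm over their backs; the gripper's body (76 mm by 85 mm) begins 54 mm behind the grasp point. The pads swing forward as they close: fully open they stand 13 mm farther back than shut.
Start: joints at [1.067, 0.313, 1.498, -0, 1.331, -0.223], TCP at [145.503, 504.44, 248.294] pointing down, gripper open.
Joint ranges: [-2.94, 2.94], [-0.97, 2.17], [0.19, 2.56], [-1.23, 4.37], [0.02, 3.11], [-2.88, 2.88]. Speed limits (rad/s): [2.39, 2.39, 3.01, 3.14, 3.14, 3.14].

INTERFACE

Orientations are given as a unit quaternion [w, x, y, z].
In Python, from rig import ctrl gives the robot as it stands.
- The arm moves only by the tool jog_arm, never from a script. Its argument "targets" is a list of rows, each an object with "offset": the shift along the tool's x, y, z in m, a list of three; "yaw": the turn about the tool's y in rad. In form: [{"offset": [dx, dy, dz], "yaw": yaw}, ...]. A call has 1 to 12 rows; each row is the pose to reach, as a shift and turn from the pose measured when the call began, along the tool's axes at that moment; what a row does not reach only later rows make up. A row lasts 1/12 s, in which the tool goes at most 41.7 mm and 7.16 degrees, less where a joint would pass 70% of its speed; a pose out of reach is approached as far as the arm can. A call with a gripper value outside its range is refused whole. "fingers" is the finger opening in m, from 0 to 0.0854, set as the call begins (left out, the last holds). The fingers move at their own pace and stop on an object; "grip_force" is the grip in N (left out, the last holds). Time passes only in rows, so rows that repeat a pose let the fingers close. It gives the time, the measured TCP pose, the force and the opening at its end, in the units of the state.
- ctrl.sense(): the state, without advancing time (a new reading comes with each control period).
- ctrl.capture(name): name is "side" or "top"; returns a dict with "img" (384x512x3 uint8, red, green, blue), "intrinsics" (3x3 intrinsics, pixels), "k1" (the pictures are not rectified: a ray, as slopes to the right and down, at radius r is drawn at 1 + k1 r^2 times it, then the intrinsics apply), "T" (4x4, takes a point from camera to world coordinates). Camera axes: x right, y up, looking along -z (the intrinsics and any distortion apply to the point x, -y, -z); pixel columns grow to the right and rows downward; lengths in mm; the calibration is good to about 2 mm. A picture is of the moment at which its call begins. There is no depth.
- ctrl.finish_job(): hands the job in, once; it reports no verdict.
Trained networks look in the newest picture that a camera, given by its name, has taken for a name from the list of things; names that differ only in an ending like _2 or _b are one class to them, and where a whole thing is asked for, a point or a joint stands for the part that bears it (a point fixed in the world has none). Each returns a list of dicts, best first, with "score" (0 to 1); they miss things now and then, are a little off and sometimes report something else, mostly with a low value. They report only what shows in the picture. A call takes as long as a camera call.
- ctrl.boxes_of(camera, target): "box" ([left, top, right, bottom] in pixels, round what is visible of it).
- ctrl.regions_of(camera, target): "region" (384x512 bool, what is visible of it) and "box" ([left, top, right, bottom] in pixels, round what is visible of it).
The state is a dict: "time_s": time; "joints": joint angles; "dq": joint speeds; "tau": joint torques, N m; "eef_pos": TCP position; "ee_rot": TCP orientation; "force": force on the tool from outside, world axes, zero at the start; "wrist_torque": the same for the moment, N m; "grip_width": opening from 0.0 (shut) to 1.0 (fully open).
Only numpy, scipy, OpenCV 4.12 (cv2) and the standard library are available. Lean on these libraries where they do the work, as an engineer would, in place of code of your own. Each camera call takes 0.05 s, during which the arm holds its last target.

## Working session

There is one attempt and no reset: what is moved stays moved. The work goes in short steps, Python scripts to look and compute and a tool call to move; the robot and the scene stay as the last step left them, time stands still between calls to the robot, and variables do not carry over. Pictures are saved under pics/ and viewed, and the job is handed in when it is done.

Besides the shell and the picture viewer there is one more tool, called as name([rows], argument=value, ...), one row to a line, values as JSON. jog_arm: Moves the arm, as the interface text tells. Its arguments: {"type":"object","properties":{"targets":{"type":"array"},"fingers":{"type":"number"},"grip_force":{"type":"number"}},"required":["targets"]}

```bash
ls; mkdir -p pics; python3 - <<'E'
from rig import ctrl
import cv2,numpy as np
s=ctrl.sense()
for k,v in s.items(): print(k,v)
for n in("side","top"):
    c=ctrl.capture(n); cv2.imwrite(f"pics/{n}0.png",c["img"][:,:,::-1]); print(n,c["intrinsics"],c["k1"],c["T"])
    for t in("gate_leaf","catch","pen","thumb_spot","latch_pin","boot_left","tape_roll","hex_key"):
        print(t,[(np.round(b["box"]),round(b["score"],2)) for b in ctrl.boxes_of(n,t)[:3]])
E
```

```text
pics
time_s 0.0
joints [ 1.06662137e+00  3.13455058e-01  1.49847039e+00 -5.92225659e-06
  1.33096502e+00 -2.23385890e-01]
dq [-0.00030782  0.00112138  0.00022018  0.00079641 -0.00017147 -0.00205081]
tau [ 2.80089567e-03 -4.12270331e+01 -2.59735054e+01 -9.84315307e-05
  4.26843268e-03  4.63172626e-05]
eef_pos [145.37206297 504.22269817 247.71992565]
ee_rot [-0.56485727  0.56523654  0.42469602 -0.42553169]
force [ 0.31655287 -0.26024679  0.61722442]
wrist_torque [ 0.03363089 -0.04464286  0.00198422]
grip_width 1.0004298676769567
side [[468.23879942   0.         257.77355962]
 [  0.         468.23879942 185.64744037]
 [  0.           0.           1.        ]] -0.1685765244838201 [[-9.48796024e-01  1.29151180e-01 -2.88281247e-01  1.90821480e+02]
 [-3.15392030e-01 -3.36113093e-01  8.87443438e-01  1.22187624e+03]
 [ 1.77192651e-02  9.32924414e-01  3.59636019e-01  5.58147361e+02]
 [ 0.00000000e+00  0.00000000e+00  0.00000000e+00  1.00000000e+00]]
gate_leaf [(array([276., 167., 306., 216.]), 0.74)]
catch [(array([276., 163., 305., 217.]), 0.69)]
pen [(array([191., 160., 308., 231.]), 0.89)]

[... 464 characters left out ...]
9705e-02 -1.76276523e-02  3.31669814e+01]
 [-2.14324649e-02  1.39502523e-01  9.89989745e-01  9.93209059e+02]
 [ 0.00000000e+00  0.00000000e+00  0.00000000e+00  1.00000000e+00]]
gate_leaf [(array([236., 227., 327., 256.]), 0.64), (array([311., 142., 327., 165.]), 0.6)]
catch [(array([315., 231., 331., 254.]), 0.58)]
pen [(array([221., 123., 345., 258.]), 0.8), (array([158., 180., 196., 215.]), 0.61), (array([237., 223., 331., 258.]), 0.2)]
thumb_spot [(array([238., 227., 326., 259.]), 0.62)]
latch_pin [(array([237., 225., 330., 260.]), 0.72)]
boot_left [(array([291., 142., 310., 158.]), 0.79)]
tape_roll [(array([159., 182., 196., 216.]), 0.83)]
hex_key [(array([162., 254., 191., 255.]), 0.4)]
```

```bash
python3 - <<'E'
import cv2
a=cv2.imread("pics/side0.png");cv2.imwrite("pics/s1.png",cv2.resize(a[140:280,170:340],None,fx=4.2,fy=4.2,interpolation=cv2.INTER_CUBIC))
a=cv2.imread("pics/top0.png");cv2.imwrite("pics/t1.png",cv2.resize(a[110:280,150:360],None,fx=3.5,fy=3.5,interpolation=cv2.INTER_CUBIC))
E
```

```text
(no output)
```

View pics/s1.png

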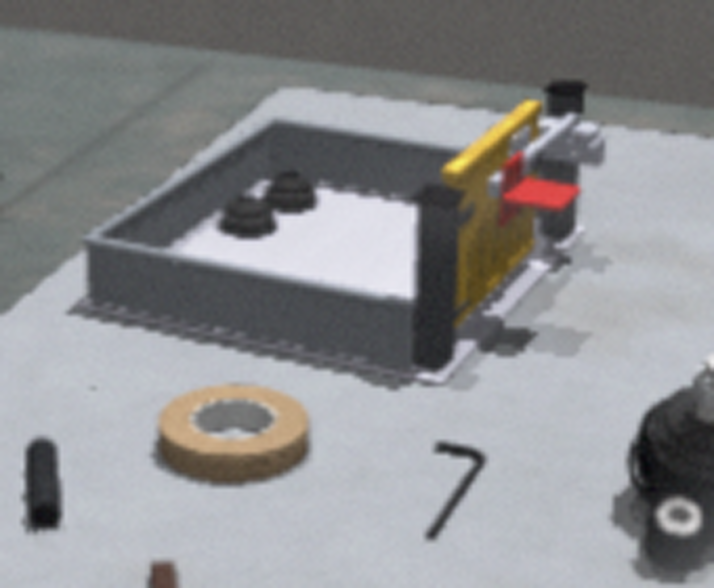

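View pics/t1.png

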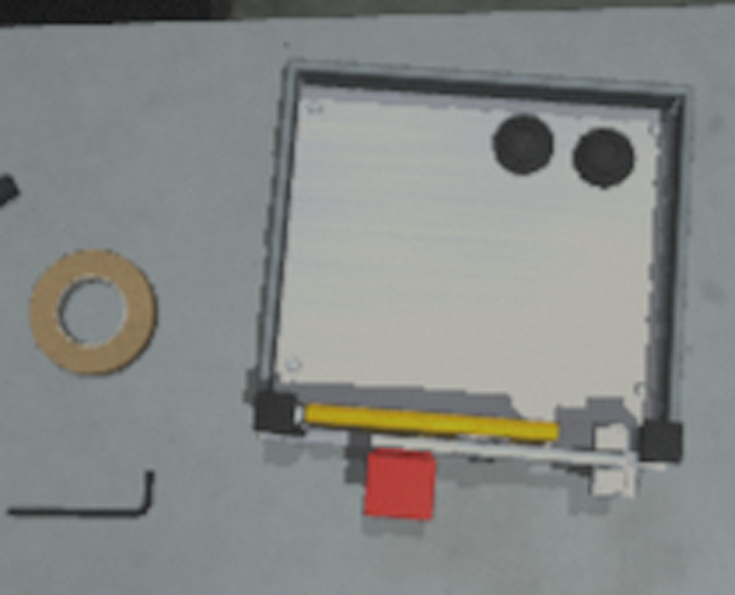

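View pics/top0.png

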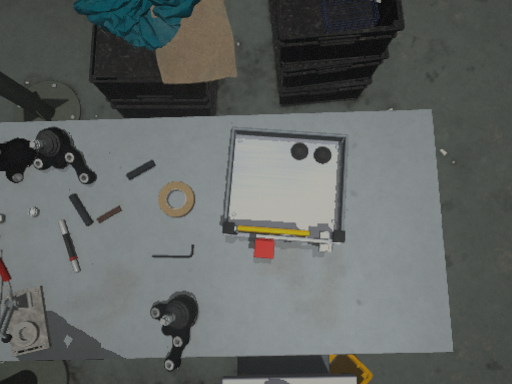

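```bash
python3 - <<'E'
import cv2
a=cv2.imread("pics/side0.png");cv2.imwrite("pics/s2.png",cv2.resize(a[155:235,265:325],None,fx=10,fy=10,interpolation=cv2.INTER_CUBIC)[:600])
a=cv2.imread("pics/top0.png");cv2.imwrite("pics/t2.png",cv2.resize(a[215:265,220:350],None,fx=6,fy=6,interpolation=cv2.INTER_CUBIC))
E
```

```text
(no output)
```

View pics/s2.png

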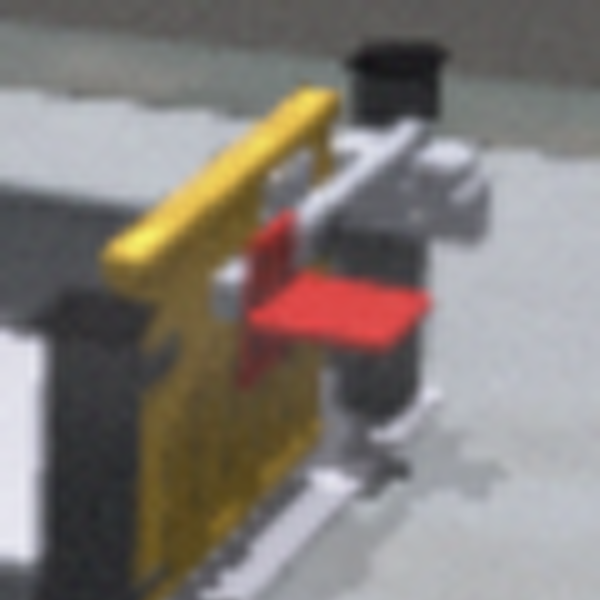

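View pics/t2.png

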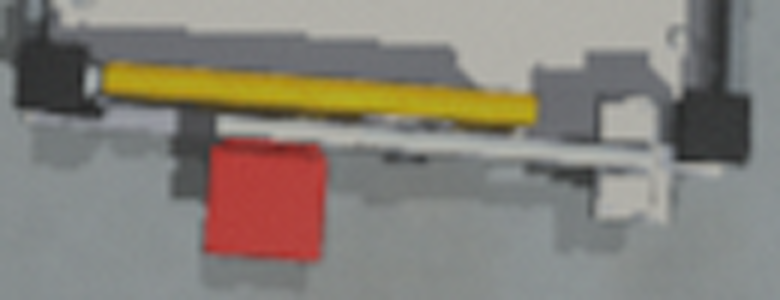

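```bash
cat > h.py <<'E'
import numpy as np, pickle
from scipy.optimize import least_squares
def proj(c,P):
    T=c["T"];p=(np.atleast_2d(P)-T[:3,3])@T[:3,:3]
    s=np.c_[p[:,0]/-p[:,2],p[:,1]/p[:,2]]
    r2=(s**2).sum(1,keepdims=True);s=s*(1+c["k1"]*r2);K=c["intrinsics"]
    return s@np.diag([K[0,0],K[1,1]])+K[:2,2]
def penw(q,P):  # pen frame-> world
    x,y,a=q; R=np.array([[np.cos(a),-np.sin(a),0],[np.sin(a),np.cos(a),0],[0,0,1]])
    return np.atleast_2d(P)@R.T+[x,y,0]
E
cat > fit.py <<'E'
from h import *
from rig import ctrl
cs=ctrl.capture("side");ct=ctrl.capture("top")
pickle.dump({k:{kk:v for kk,v in c.items() if kk!="img"} for k,c in(("side",cs),("top",ct))},open("cam.pkl","wb"))
S=lambda u,v:(u/10+265-.45,v/10+155-.45); Tt=lambda u,v:(u/6+220-.42,v/6+215-.42)
H=np.array([-120,110,0.])
def leaf(x,d,z): return H+[x,-d,z]
def pad(dx,dd,dz): return leaf(-4-36+dx,70+dd,102+dz)
obs=[]
for sx,sd,uv in((20,-22,Tt(210,145)),(20,22,Tt(327,150)),(-20,-22,Tt(205,258)),(-20,22,Tt(322,262))): obs.append((ct,'p',sx,sd,uv))
for sx,sd,uv in((20,-22,S(248,315)),(20,22,S(302,272)),(-20,-22,S(382,346)),(-20,22,S(432,300))): obs.append((cs,'p',sx,sd,uv))
for x,d,uv in((4,8,Tt(107,62)),(-4,8,Tt(103,95)),(4,166,Tt(538,95)),(-4,166,Tt(537,122))): obs.append((ct,'l',x,d,uv))
for x,d,uv in((4,8,S(105,245)),(-4,8,S(132,268)),(-4,166,S(338,100)),(4,166,S(305,88))): obs.append((cs,'l',x,d,uv))
def res(q,full=False):
    r=[]
    for c,k,a,b,uv in obs:
        P=pad(a,b,q[3]) if k=='p' else leaf(a,b,130)
        pr=proj(c,penw(q[:3],P))[0]; r.append(pr-uv+(q[4:6] if c is cs else q[6:8]))
    r=np.array(r)
    return r if full else np.r_[r.ravel(),np.array(q[4:])*.5]
s=least_squares(res,[450,0,0,0,0,0,0,0],loss="soft_l1",x_scale=[10,10,.1,5,1,1,1,1])
q=s.x;print(q);print(res(q,True).round(1))
J=s.jac;print("sd",np.sqrt(np.diag(np.linalg.inv(J.T@J))))
print("hinge",penw(q[:3],H),"thumb",penw(q[:3],pad(0,0,q[3])))
E
python3 fit.py
```

```text
[ 6.08656485e+02 -5.05899844e+00 -9.61218783e-02  1.81828643e-01
 -4.62073475e-01  5.33265807e-01  1.88791145e-01  4.62322890e-01]
[[ 0.2 -0.1]
 [ 0.4  0.4]
 [-0.2 -0.9]
 [ 0.  -0.1]
 [-0.6  0.7]
 [-0.5 -0.1]
 [ 0.  -0. ]
 [ 0.1 -0.6]
 [-0.6  1. ]
 [-0.3 -0.8]
 [ 0.2  0.6]
 [ 0.1 -0.2]
 [ 0.4  1.3]
 [ 0.5 -0.5]
 [-0.3 -0.6]
 [ 0.4  0.2]]
sd [3.70141614 4.61172318 0.01171314 2.43808225 1.31485996 0.76731537
 1.91847359 1.66333839]
hinge [[499.76755563 115.95009625   0.        ]] thumb [[453.23402673  50.11218402 102.18182864]]
```

```bash
cat >> h.py <<'E'
from scipy.spatial.transform import Rotation as Ro
def rot(s): w,x,y,z=s["ee_rot"]; return Ro.from_quat([x,y,z,w]).as_matrix()
Q=np.array([608.7,-5.06,-0.096])
def st():
    from rig import ctrl
    s=ctrl.sense();return s,np.array(s["eef_pos"]),rot(s)
def to(P): # offset in tool axes (m) to world P mm
    s,p,R=st(); return (R.T@(np.array(P)-p)/1000).round(4)
E
python3 - <<'E'
from h import *
s,p,R=st();print(R.round(3));print(to([445,50,248]),to([445,50,150]))
# yaw: rotate about tool y ; desired tool x along leaf dir +-(sin,cos)
a=Q[2]; d=np.array([-np.sin(a)*-1,-np.cos(a),0]);print(d)
for sg in(1,-1):
    t=R.T@(d*sg);print(np.arctan2(-t[2],t[0]))
E
```

```text
[[ 0.277 -0.    -0.961]
 [ 0.961 -0.     0.277]
 [-0.    -1.     0.   ]]
[-3.537e-01  3.000e-04 -4.137e-01] [-0.3537  0.0983 -0.4137]
[-0.09585261 -0.99539554  0.        ]
2.9568423714807035
-0.18475028210908986
```

```bash
python3 - <<'E'
from h import *
print(to(penw(Q,[-163,40,248])[0]),penw(Q,[-163,40,248]))
E
```

```text
[-3.518e-01  3.000e-04 -4.187e-01] [[450.28463181  50.37979726 248.        ]]
```

jog_arm([
  {"offset": [-0.09, 0, -0.1], "yaw": -0.05},
  {"offset": [-0.18, 0, -0.2], "yaw": -0.1},
  {"offset": [-0.27, 0, -0.31], "yaw": -0.185},
  {"offset": [-0.353, 0, -0.418], "yaw": -0.185},
  {"offset": [-0.353, 0, -0.418], "yaw": -0.185},
  {"offset": [-0.353, 0, -0.418], "yaw": -0.185},
  {"offset": [-0.353, 0, -0.418], "yaw": -0.185},
  {"offset": [-0.353, 0, -0.418], "yaw": -0.185},
  {"offset": [-0.353, 0, -0.418], "yaw": -0.185},
  {"offset": [-0.353, 0, -0.418], "yaw": -0.185},
  {"offset": [-0.353, 0, -0.418], "yaw": -0.185},
  {"offset": [-0.353, 0, -0.418], "yaw": -0.185},
], fingers=0, grip_force=40)

```text
time_s: 2.0
eef_pos: [423.6, 86.4, 248.6]
ee_rot: [-0.523, 0.524, 0.476, -0.475]
force: [0.9, 0.7, 0.3]
grip_width: -0.001
```

```bash
python3 - <<'E'
from h import *
s,p,R=st();print(R.round(3),s["force"]);t=penw(Q,[-163,40,150])[0];print(to(t))
a=Q[2]; d=-np.array([np.sin(a),-np.cos(a),0])*-1
t=R.T@np.array([-np.sin(a),np.cos(a),0]);print(np.arctan2(-t[2],t[0]))
E
```

```text
[[ 0.096  0.001 -0.995]
 [ 0.995  0.     0.096]
 [ 0.    -1.    -0.001]] [0.93249854 0.68976022 0.32114932]
[-0.0333  0.0986 -0.03  ]
-0.00019098571657343372
```

jog_arm([
  {"offset": [-0.033, 0, -0.03], "yaw": 0},
  {"offset": [-0.033, 0.02, -0.03], "yaw": 0},
  {"offset": [-0.033, 0.05, -0.03], "yaw": 0},
  {"offset": [-0.033, 0.08, -0.03], "yaw": 0},
  {"offset": [-0.033, 0.098, -0.03], "yaw": 0},
  {"offset": [-0.033, 0.098, -0.03], "yaw": 0},
  {"offset": [-0.033, 0.098, -0.03], "yaw": 0},
])

```text
time_s: 2.58
eef_pos: [450.4, 50.7, 150.8]
ee_rot: [0.524, -0.523, -0.475, 0.475]
force: [0.5, 0.2, 0.8]
grip_width: -0.002
```

```bash
python3 - <<'E'
from h import *
from rig import ctrl
import cv2
s,p,R=st();print(p,s["force"],to(penw(Q,[-163,40,125])[0]))
a=ctrl.capture("side")["img"][:,:,::-1];b=ctrl.capture("top")["img"][:,:,::-1]
a=cv2.resize(a[125:235,240:340],None,fx=5,fy=5,interpolation=3)
b=cv2.resize(b[215:265,220:350],None,fx=2.8,fy=2.8,interpolation=3)
cv2.imwrite("pics/s3.png",a);cv2.imwrite("pics/t3.png",cv2.resize(b,None,fx=2,fy=2))
E
```

```text
[450.35704227  50.65931887 150.75134675] [0.45859235 0.18261946 0.8213128 ] [-0.0003  0.0258  0.    ]
```

View pics/s3.png

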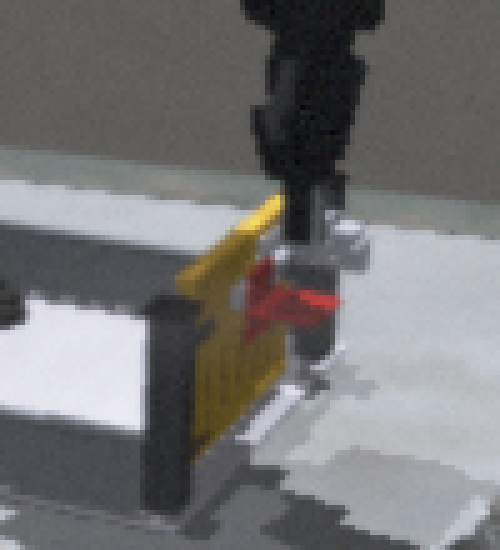

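View pics/t3.png

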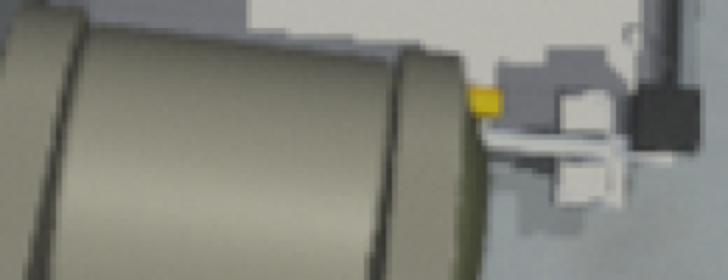

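```bash
python3 - <<'E'
from h import *
c=pickle.load(open("cam.pkl","rb"))["side"]
for z in(120,134,140,102):
  print(z,(proj(c,[[450.4,50.7,z]])-[240,125])*5)
E
```

```text
120 [[300.87635654 269.386529  ]]
134 [[302.15854722 245.15168054]]
140 [[302.70871333 234.70829426]]
102 [[299.23125081 300.27127513]]
```

jog_arm([
  {"offset": [0, 0.006, 0], "yaw": 0},
  {"offset": [0, 0.012, 0], "yaw": 0},
  {"offset": [0, 0.018, 0], "yaw": 0},
  {"offset": [0, 0.022, 0], "yaw": 0},
  {"offset": [0, 0.022, 0], "yaw": 0},
])

```text
time_s: 3.1
eef_pos: [450.7, 50.7, 129.1]
ee_rot: [-0.523, 0.524, 0.476, -0.475]
force: [-0.7, 0.3, -0.7]
grip_width: 0.0
```

jog_arm([
  {"offset": [0, 0.002, 0], "yaw": 0},
  {"offset": [0, 0.004, 0], "yaw": 0},
  {"offset": [0, 0.005, 0], "yaw": 0},
  {"offset": [0, 0.006, 0], "yaw": 0},
  {"offset": [0, 0.006, 0], "yaw": 0},
])

```text
time_s: 3.52
eef_pos: [450.8, 50.7, 123.0]
ee_rot: [-0.523, 0.524, 0.476, -0.475]
force: [-0.5, 0.9, -0.1]
grip_width: 0.001
```

jog_arm([
  {"offset": [0, 0.001, 0], "yaw": 0},
  {"offset": [0, 0.002, 0], "yaw": 0},
  {"offset": [0, 0.003, 0], "yaw": 0},
  {"offset": [0, 0.003, 0], "yaw": 0},
])

```text
time_s: 3.85
eef_pos: [450.7, 50.7, 119.8]
ee_rot: [-0.523, 0.524, 0.476, -0.475]
force: [-0.1, -0.1, -0.2]
grip_width: 0.002
```

jog_arm([
  {"offset": [0, 0.001, 0], "yaw": 0},
  {"offset": [0, 0.002, 0], "yaw": 0},
  {"offset": [0, 0.003, 0], "yaw": 0},
  {"offset": [0, 0.003, 0], "yaw": 0},
])

```text
time_s: 4.18
eef_pos: [450.7, 50.6, 116.8]
ee_rot: [-0.523, 0.524, 0.476, -0.475]
force: [-0.1, 0.2, 1.2]
grip_width: 0.003
```

jog_arm([
  {"offset": [0, 0.001, 0], "yaw": 0},
  {"offset": [0, 0.002, 0], "yaw": 0},
  {"offset": [0, 0.002, 0], "yaw": 0},
])

```text
time_s: 4.43
eef_pos: [450.7, 50.6, 114.6]
ee_rot: [-0.523, 0.524, 0.476, -0.475]
force: [0.3, -1.0, 1.3]
grip_width: 0.002
```

jog_arm([
  {"offset": [0, 0.001, 0], "yaw": 0},
  {"offset": [0, 0.002, 0], "yaw": 0},
  {"offset": [0, 0.002, 0], "yaw": 0},
])

```text
time_s: 4.68
eef_pos: [450.7, 50.5, 112.5]
ee_rot: [-0.523, 0.524, 0.476, -0.475]
force: [0.5, -0.6, 1.8]
grip_width: -0.003
```

jog_arm([
  {"offset": [0, 0.001, 0], "yaw": 0},
  {"offset": [0, 0.001, 0], "yaw": 0},
])

```text
time_s: 4.85
eef_pos: [450.7, 50.5, 111.4]
ee_rot: [-0.523, 0.524, 0.476, -0.475]
force: [-0.3, -1.4, 1.5]
grip_width: 0.001
```

jog_arm([
  {"offset": [0, 0.0007, 0], "yaw": 0},
  {"offset": [0, 0.0007, 0], "yaw": 0},
])

```text
time_s: 5.02
eef_pos: [450.7, 50.4, 110.6]
ee_rot: [-0.523, 0.524, 0.476, -0.475]
force: [-0.3, -1.1, 1.4]
grip_width: -0.001
```

jog_arm([
  {"offset": [0, 0.0007, 0], "yaw": 0},
  {"offset": [0, 0.0007, 0], "yaw": 0},
])

```text
time_s: 5.18
eef_pos: [450.7, 50.5, 109.8]
ee_rot: [-0.523, 0.524, 0.476, -0.475]
force: [0.5, -1.0, 1.6]
grip_width: 0.002
```

```bash
python3 - <<'E'
from rig import ctrl
import cv2
for i in range(3): print(ctrl.sense()["force"]); im=ctrl.capture("side")["img"][:,:,::-1]
cv2.imwrite("pics/s4.png",cv2.resize(im[155:215,270:320],None,fx=10,fy=10,interpolation=2))
E
```

```text
[ 0.46098335 -0.97188167  1.60659363]
[-0.1700968  -0.82122249  2.57588022]
[ 0.05294967 -0.4727048   1.22254269]
```

View pics/s4.png

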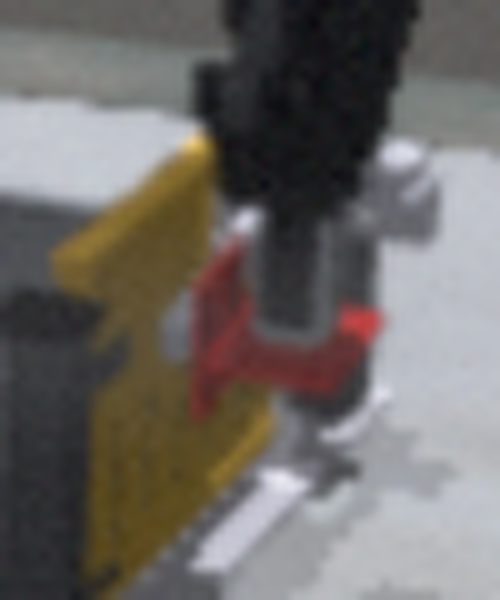

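jog_arm([
  {"offset": [0, 0.0007, 0], "yaw": 0},
  {"offset": [0, 0.0007, 0], "yaw": 0},
  {"offset": [0, 0.0007, 0], "yaw": 0},
])

```text
time_s: 5.58
eef_pos: [450.6, 50.5, 109.1]
ee_rot: [-0.523, 0.524, 0.476, -0.475]
force: [-0.2, -1.0, 1.9]
grip_width: 0.0
```

jog_arm([
  {"offset": [0, 0.0007, 0], "yaw": 0},
  {"offset": [0, 0.0007, 0], "yaw": 0},
  {"offset": [0, 0.0007, 0], "yaw": 0},
])

```text
time_s: 5.83
eef_pos: [450.6, 50.5, 108.3]
ee_rot: [-0.523, 0.524, 0.476, -0.475]
force: [-0.2, -1.4, 1.2]
grip_width: 0.002
```

jog_arm([
  {"offset": [0, 0.0007, 0], "yaw": 0},
  {"offset": [0, 0.0007, 0], "yaw": 0},
  {"offset": [0, 0.0007, 0], "yaw": 0},
])

```text
time_s: 6.08
eef_pos: [450.6, 50.5, 107.6]
ee_rot: [-0.523, 0.524, 0.476, -0.475]
force: [0.2, -0.5, 2.2]
grip_width: -0.001
```

jog_arm([
  {"offset": [0, 0.0007, 0], "yaw": 0},
  {"offset": [0, 0.0007, 0], "yaw": 0},
  {"offset": [0, 0.0007, 0], "yaw": 0},
])

```text
time_s: 6.33
eef_pos: [450.6, 50.5, 106.9]
ee_rot: [-0.523, 0.524, 0.476, -0.475]
force: [0.3, -0.1, 1.8]
grip_width: 0.001
```

jog_arm([
  {"offset": [0, 0.0007, 0], "yaw": 0},
  {"offset": [0, 0.0007, 0], "yaw": 0},
  {"offset": [0, 0.0007, 0], "yaw": 0},
])

```text
time_s: 6.58
eef_pos: [450.7, 50.5, 106.3]
ee_rot: [-0.523, 0.524, 0.476, -0.475]
force: [0.4, -1.3, 4.8]
grip_width: 0.001
```

jog_arm([
  {"offset": [0, 0.0004, 0], "yaw": 0},
  {"offset": [0, 0.0004, 0], "yaw": 0},
  {"offset": [0, 0.0004, 0], "yaw": 0},
])

```text
time_s: 6.83
eef_pos: [450.8, 50.5, 106.1]
ee_rot: [-0.523, 0.524, 0.476, -0.475]
force: [-0.1, -1.3, 5.7]
grip_width: -0.002
```

```bash
python3 - <<'E'
from h import *
from rig import ctrl
for i in range(3): s=ctrl.sense();print(s["eef_pos"],s["force"]); ctrl.capture("top")
E
```

```text
[450.76971866  50.47813178 106.05894578] [-0.13305105 -1.343871    5.67669013]
[450.761778    50.50016548 106.03634608] [-0.89820271 -1.59588766  4.55212186]
[450.75391371  50.47399354 106.04160848] [-1.58079987 -1.14362038  5.56713748]
```

jog_arm([
  {"offset": [0, 0.0006, 0], "yaw": 0},
  {"offset": [0, 0.0006, 0], "yaw": 0},
  {"offset": [0, 0.0006, 0], "yaw": 0},
])

```text
time_s: 7.23
eef_pos: [450.9, 50.5, 105.7]
ee_rot: [-0.523, 0.524, 0.476, -0.475]
force: [-1.9, -0.9, 6.5]
grip_width: -0.004
```

```bash
python3 - <<'E'
from rig import ctrl
import cv2
im=ctrl.capture("side")["img"][:,:,::-1]
cv2.imwrite("pics/s5.png",cv2.resize(im[155:205,270:320],None,fx=12,fy=12,interpolation=2))
im=ctrl.capture("top")["img"][:,:,::-1]
cv2.imwrite("pics/t5.png",cv2.resize(im[215:265,270:350],None,fx=9,fy=9,interpolation=2))
print(ctrl.sense()["force"])
E
```

```text
[-1.31786557 -0.58953506  7.24413518]
```

View pics/s5.png

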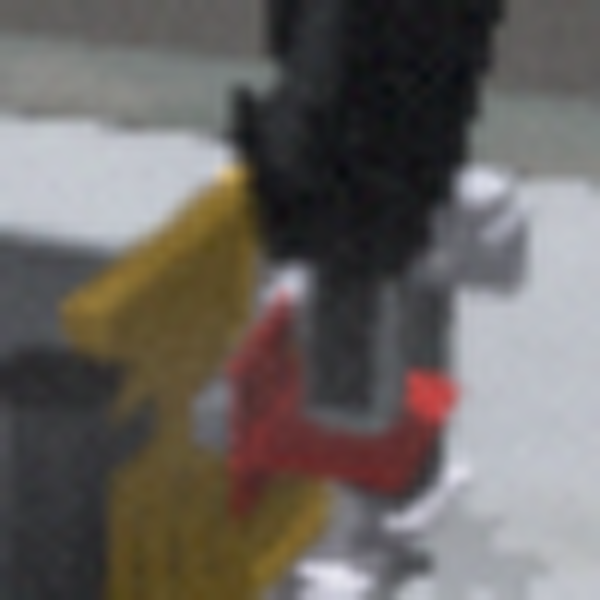

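View pics/t5.png

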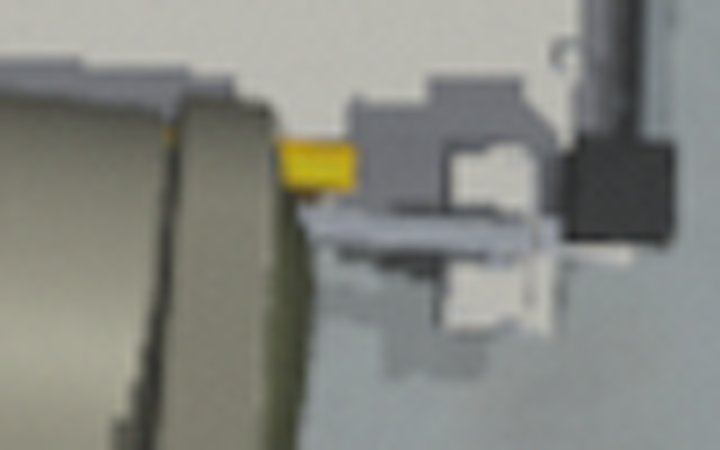

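jog_arm([
  {"offset": [0, 0.0004, -0.001], "yaw": 0},
  {"offset": [0, 0.0004, -0.002], "yaw": 0},
  {"offset": [0, 0.0004, -0.003], "yaw": 0},
  {"offset": [0, 0.0004, -0.004], "yaw": 0},
  {"offset": [0, 0.0004, -0.004], "yaw": 0},
])

```text
time_s: 7.75
eef_pos: [455.0, 50.0, 105.5]
ee_rot: [-0.523, 0.524, 0.476, -0.475]
force: [-1.2, -1.3, 6.3]
grip_width: 0.001
```

jog_arm([
  {"offset": [0, 0.0004, -0.001], "yaw": 0},
  {"offset": [0, 0.0004, -0.002], "yaw": 0},
  {"offset": [0, 0.0004, -0.003], "yaw": 0},
  {"offset": [0, 0.0004, -0.003], "yaw": 0},
])

```text
time_s: 8.08
eef_pos: [458.2, 49.6, 105.3]
ee_rot: [-0.523, 0.524, 0.476, -0.475]
force: [-1.4, -1.5, 5.6]
grip_width: -0.002
```

```bash
python3 - <<'E'
from rig import ctrl
import cv2
im=ctrl.capture("side")["img"][:,:,::-1]
a=cv2.resize(im[155:205,270:320],None,fx=9,fy=9,interpolation=2)
im=ctrl.capture("top")["img"][:,:,::-1]
b=cv2.resize(im[215:265,310:345],None,fx=9,fy=9,interpolation=2)
cv2.imwrite("pics/c6.png",cv2.hconcat([a,b]))
print(ctrl.sense()["force"])
E
```

```text
[-0.64494704 -1.00150894  5.09179001]
```

View pics/c6.png

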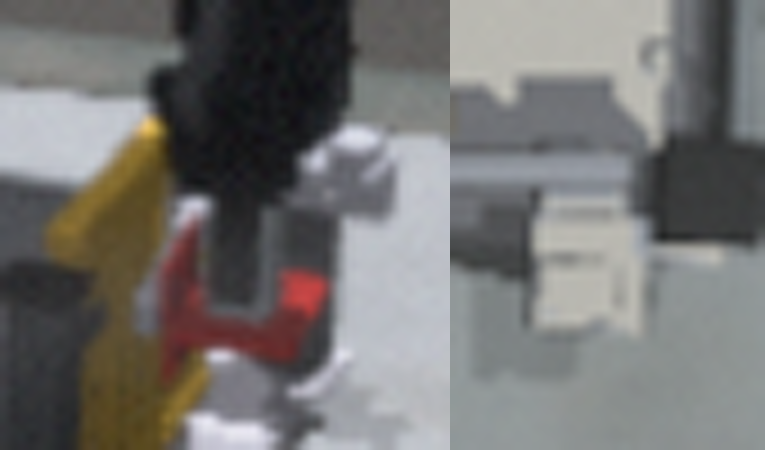

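```bash
cat >> h.py <<'E'
HW=penw(Q,[-120,110,0])[0]
def arc(dths,inward=0,down=0.0003):
    s,p,R=st(); r=p-HW; ia=-R[:,2]
    for k,d in enumerate(dths):
        c,sn=np.cos(d),np.sin(d); r2=np.array([c*r[0]-sn*r[1],sn*r[0]+c*r[1],r[2]])
        ia2=np.array([c*ia[0]-sn*ia[1],sn*ia[0]+c*ia[1],ia[2]])
        o=R.T@(r2-r+ia2*inward*(k+1)/len(dths))/1000; o[1]+=down
        print(round(d,3),o.round(4))
E
python3 - <<'E'
from h import *
print(HW);arc(np.arange(1,9)*.03,1)
E
```

```text
[499.79632277 115.9358226    0.        ]
0.03 [-0.001   0.0003 -0.0022]
0.06 [-0.002   0.0003 -0.0045]
0.09 [-0.0028  0.0003 -0.0068]
0.12 [-0.0036  0.0003 -0.0091]
0.15 [-0.0044  0.0003 -0.0115]
0.18 [-0.005   0.0003 -0.0138]
0.21 [-0.0056  0.0003 -0.0162]
0.24 [-0.0061  0.0003 -0.0186]
```

jog_arm([
  {"offset": [-0.001, 0.0003, -0.0022], "yaw": -0.03},
  {"offset": [-0.002, 0.0003, -0.0045], "yaw": -0.06},
  {"offset": [-0.0028, 0.0003, -0.0068], "yaw": -0.09},
  {"offset": [-0.0036, 0.0003, -0.0091], "yaw": -0.12},
  {"offset": [-0.0044, 0.0003, -0.0115], "yaw": -0.15},
  {"offset": [-0.005, 0.0003, -0.0138], "yaw": -0.18},
])

```text
time_s: 8.68
eef_pos: [471.5, 43.2, 105.3]
ee_rot: [-0.477, 0.479, 0.521, -0.521]
force: [-0.9, -1.9, 5.3]
grip_width: 0.003
```

```bash
python3 - <<'E'
from rig import ctrl
import cv2
im=ctrl.capture("side")["img"][:,:,::-1]
a=cv2.resize(im[155:205,270:320],None,fx=9,fy=9,interpolation=2)
im=ctrl.capture("top")["img"][:,:,::-1]
b=cv2.resize(im[215:265,310:345],None,fx=9,fy=9,interpolation=2)
cv2.imwrite("pics/c7.png",cv2.hconcat([a,b]))
print(ctrl.sense()["force"])
from h import *
arc(np.arange(1,13)*.03,2.5,0.0002)
E
```

```text
[ 0.9569769  -1.51778861  5.47900237]
0.03 [-0.001   0.0002 -0.0023]
0.06 [-0.0019  0.0002 -0.0047]
0.09 [-0.0027  0.0002 -0.0071]
0.12 [-0.0035  0.0002 -0.0095]
0.15 [-0.0041  0.0002 -0.0119]
0.18 [-0.0047  0.0003 -0.0143]
0.21 [-0.0052  0.0003 -0.0168]
0.24 [-0.0056  0.0003 -0.0193]
0.27 [-0.006   0.0003 -0.0218]
0.3 [-0.0063  0.0003 -0.0243]
0.33 [-0.0065  0.0003 -0.0267]
0.36 [-0.0066  0.0003 -0.0292]
```

View pics/c7.png

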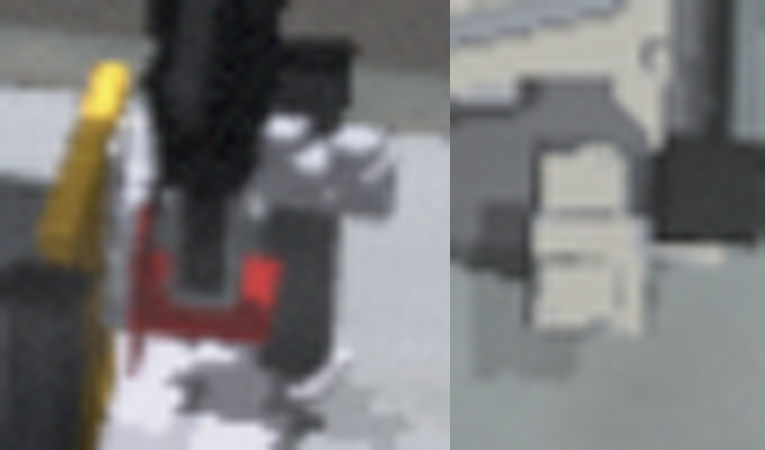

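jog_arm([
  {"offset": [-0.001, 0.0001, -0.0023], "yaw": -0.03},
  {"offset": [-0.0019, 0.0001, -0.0047], "yaw": -0.06},
  {"offset": [-0.0027, 0.0001, -0.0071], "yaw": -0.09},
  {"offset": [-0.0035, 0.0001, -0.0095], "yaw": -0.12},
  {"offset": [-0.0041, 0.0001, -0.0119], "yaw": -0.15},
  {"offset": [-0.0047, 0.0001, -0.0143], "yaw": -0.18},
  {"offset": [-0.0052, 0.0001, -0.0168], "yaw": -0.21},
  {"offset": [-0.0056, 0.0001, -0.0193], "yaw": -0.24},
  {"offset": [-0.006, 0.0001, -0.0218], "yaw": -0.27},
  {"offset": [-0.0063, 0.0001, -0.0243], "yaw": -0.3},
])

```text
time_s: 9.62
eef_pos: [496.8, 38.8, 105.4]
ee_rot: [-0.393, 0.396, 0.587, -0.586]
force: [-1.1, -0.6, 4.4]
grip_width: -0.003
```

```bash
python3 - <<'E'
from rig import ctrl
import cv2
im=ctrl.capture("side")["img"][:,:,::-1]
a=cv2.resize(im[145:215,250:320],None,fx=6,fy=6,interpolation=2)
im=ctrl.capture("top")["img"][:,:,::-1]
b=cv2.resize(im[190:260,290:345],None,fx=6,fy=6,interpolation=2)
cv2.imwrite("pics/c8.png",cv2.hconcat([a,b]))
from h import *
print(ctrl.sense()["force"])
arc(np.arange(1,13)*.03,2,0)
E
```

```text
[ 0.91890487 -1.44012783  3.85025382]
0.03 [-0.0009  0.     -0.0023]
0.06 [-0.0017  0.     -0.0046]
0.09 [-0.0025  0.     -0.007 ]
0.12 [-0.0032  0.     -0.0093]
0.15 [-0.0038  0.0001 -0.0117]
0.18 [-0.0043  0.0001 -0.0141]
0.21 [-0.0047  0.0001 -0.0165]
0.24 [-0.0051  0.0001 -0.019 ]
0.27 [-0.0054  0.0001 -0.0214]
0.3 [-0.0056  0.0001 -0.0238]
0.33 [-0.0058  0.0001 -0.0263]
0.36 [-0.0058  0.0001 -0.0287]
```

View pics/c8.png

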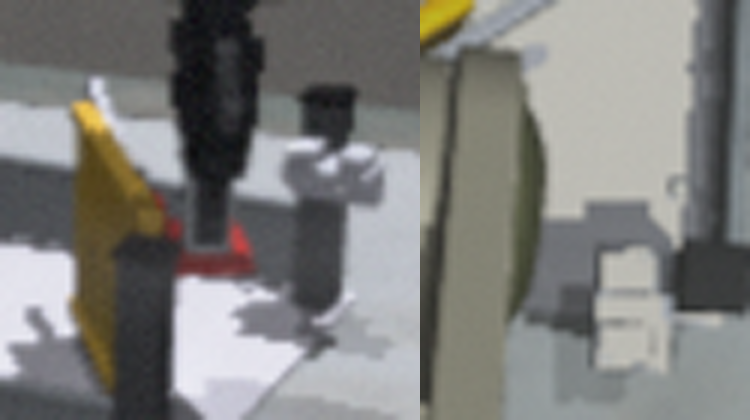

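jog_arm([
  {"offset": [-0.0009, 0, -0.0023], "yaw": -0.03},
  {"offset": [-0.0017, 0, -0.0046], "yaw": -0.06},
  {"offset": [-0.0025, 0, -0.007], "yaw": -0.09},
  {"offset": [-0.0032, 0, -0.0093], "yaw": -0.12},
  {"offset": [-0.0038, 0, -0.0117], "yaw": -0.15},
  {"offset": [-0.0043, 0, -0.0141], "yaw": -0.18},
  {"offset": [-0.0047, 0, -0.0165], "yaw": -0.21},
  {"offset": [-0.0051, 0, -0.019], "yaw": -0.24},
  {"offset": [-0.0054, 0, -0.0214], "yaw": -0.27},
  {"offset": [-0.0056, 0, -0.0238], "yaw": -0.3},
  {"offset": [-0.0058, 0, -0.0263], "yaw": -0.33},
  {"offset": [-0.0058, 0, -0.0287], "yaw": -0.36},
])

```text
time_s: 10.72
eef_pos: [525.9, 44.3, 105.5]
ee_rot: [-0.282, 0.285, 0.648, -0.648]
force: [-1.2, -1.9, 3.5]
grip_width: -0.003
```

```bash
python3 - <<'E'
from rig import ctrl
import cv2
im=ctrl.capture("side")["img"][:,:,::-1]
a=cv2.resize(im[145:215,230:320],None,fx=5,fy=5,interpolation=2)
im=ctrl.capture("top")["img"][:,:,::-1]
b=cv2.resize(im[190:260,230:300],None,fx=5,fy=5,interpolation=2)
cv2.imwrite("pics/c9.png",cv2.hconcat([a,b]))
from h import *
print(ctrl.sense()["force"])
arc(np.arange(1,13)*.03,1,0)
E
```

```text
[1.22774967 1.00618251 3.04968092]
0.03 [-0.0008  0.     -0.0022]
0.06 [-0.0016  0.     -0.0044]
0.09 [-0.0023  0.     -0.0067]
0.12 [-0.0029  0.     -0.009 ]
0.15 [-0.0035  0.     -0.0113]
0.18 [-0.004   0.0001 -0.0136]
0.21 [-0.0044  0.0001 -0.0159]
0.24 [-0.0047  0.0001 -0.0182]
0.27 [-0.005   0.0001 -0.0206]
0.3 [-0.0052  0.0001 -0.0229]
0.33 [-0.0053  0.0001 -0.0253]
0.36 [-0.0054  0.0001 -0.0276]
```

View pics/c9.png

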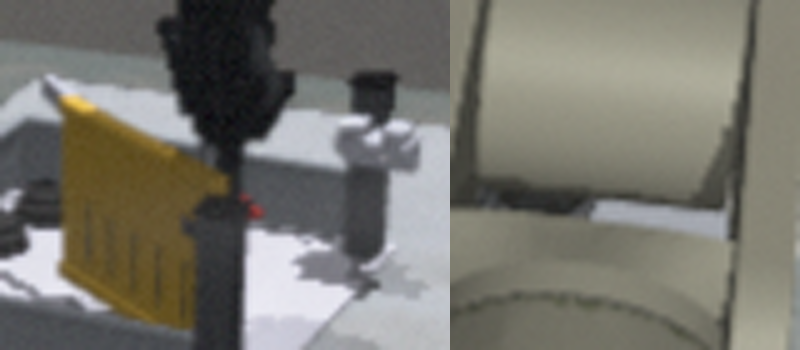

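jog_arm([
  {"offset": [-0.0008, 0, -0.0022], "yaw": -0.03},
  {"offset": [-0.0016, 0, -0.0044], "yaw": -0.06},
  {"offset": [-0.0023, 0, -0.0067], "yaw": -0.09},
  {"offset": [-0.0029, 0, -0.009], "yaw": -0.12},
  {"offset": [-0.0035, 0, -0.0113], "yaw": -0.15},
  {"offset": [-0.004, 0, -0.0136], "yaw": -0.18},
  {"offset": [-0.0044, 0, -0.0159], "yaw": -0.21},
  {"offset": [-0.0047, 0, -0.0182], "yaw": -0.24},
  {"offset": [-0.005, 0, -0.0206], "yaw": -0.27},
  {"offset": [-0.0052, 0, -0.0229], "yaw": -0.3},
])

```text
time_s: 11.65
eef_pos: [546.3, 56.1, 105.6]
ee_rot: [-0.182, 0.186, 0.683, -0.683]
force: [-1.0, -0.3, 2.6]
grip_width: 0.005
```

```bash
cat > gate.py <<'E'
from h import *
from rig import ctrl
import cv2
c=ctrl.capture("side");im=c["img"]
hsv=cv2.cvtColor(im,cv2.COLOR_RGB2HSV);m=cv2.inRange(hsv,(18,120,60),(32,255,255)); m[:, :180]=0;m[:,340:]=0;m[:140]=0;m[240:]=0
best=[]
for th in np.arange(.5,1.56,.02):
    a=Q[2]+th
    e=[]
    for d in(8,166):
        for z in(18,130): e.append(HW+np.array([np.sin(a)*d,-np.cos(a)*d,z]))
    pr=proj(c,np.array(e)); poly=np.zeros_like(m);cv2.fillConvexPoly(poly,cv2.convexHull(pr.astype(np.float32)).astype(np.int32),255)
    best.append((cv2.bitwise_and(m,poly).sum()/cv2.bitwise_or(m,poly).sum(),round(th,2)))
print(sorted(best)[::-1][:4])
cv2.imwrite("pics/g%d.png"%int(ctrl.sense()["time_s"]*100),cv2.resize(im[145:245,200:320,::-1],None,fx=5,fy=5,interpolation=2))
print("pics/g%d.png"%int(ctrl.sense()["time_s"]*100),ctrl.sense()["force"])
E
python3 gate.py; python3 -c "
from h import *
arc(np.arange(1,9)*.03,1,0)"; ls pics
```

```text
[(np.float64(0.7857563272513243), np.float64(1.3)), (np.float64(0.7679907887161773), np.float64(1.32)), (np.float64(0.7637426900584795), np.float64(1.28)), (np.float64(0.7513321492007105), np.float64(1.26))]
pics/g1170.png [0.26768724 0.28833431 2.79239395]
0.03 [-0.0008  0.     -0.0022]
0.06 [-0.0015  0.     -0.0045]
0.09 [-0.0022  0.     -0.0068]
0.12 [-0.0028  0.     -0.0091]
0.15 [-0.0033  0.     -0.0114]
0.18 [-0.0038  0.     -0.0138]
0.21 [-0.0041  0.     -0.0161]
0.24 [-0.0044  0.0001 -0.0185]
c6.png
c7.png
c8.png
c9.png
g1170.png
s1.png
s2.png
s3.png
s4.png
s5.png
side0.png
t1.png
t2.png
t3.png
t5.png
top0.png
```

jog_arm([
  {"offset": [-0.0008, 0, -0.0022], "yaw": -0.03},
  {"offset": [-0.0015, 0, -0.0045], "yaw": -0.06},
  {"offset": [-0.0022, 0, -0.0068], "yaw": -0.09},
  {"offset": [-0.0028, 0, -0.0091], "yaw": -0.12},
  {"offset": [-0.0033, 0, -0.0114], "yaw": -0.15},
  {"offset": [-0.0033, 0, -0.0114], "yaw": -0.15},
])

```text
time_s: 12.2
eef_pos: [555.2, 64.9, 105.6]
ee_rot: [-0.13, 0.134, 0.695, -0.694]
force: [0.7, 0.8, 3.2]
grip_width: -0.0
```

```bash
python3 gate.py; python3 -c "
from h import *
arc(np.arange(1,9)*.03,1,0)"; ls -t pics|head -1
```

```text
[(np.float64(0.715080971659919), np.float64(1.46)), (np.float64(0.7147977470558116), np.float64(1.44)), (np.float64(0.7107565620174987), np.float64(1.42)), (np.float64(0.7104072398190046), np.float64(1.48))]
pics/g1225.png [-0.98198777  0.09467812  2.1680963 ]
0.03 [-0.0008  0.     -0.0022]
0.06 [-0.0015  0.     -0.0045]
0.09 [-0.0021  0.     -0.0068]
0.12 [-0.0027  0.     -0.0091]
0.15 [-0.0032  0.     -0.0114]
0.18 [-0.0036  0.     -0.0138]
0.21 [-0.004   0.     -0.0161]
0.24 [-0.0042  0.     -0.0184]
g1225.png
```

jog_arm([
  {"offset": [-0.0004, 0, -0.0011], "yaw": -0.015},
  {"offset": [-0.0008, 0, -0.0022], "yaw": -0.03},
  {"offset": [-0.0011, 0, -0.0033], "yaw": -0.045},
  {"offset": [-0.0011, 0, -0.0033], "yaw": -0.045},
])

```text
time_s: 12.58
eef_pos: [557.6, 71.6, 105.6]
ee_rot: [0.116, -0.12, -0.695, 0.699]
force: [-0.5, -1.0, 3.9]
grip_width: -0.0
```

jog_arm([
  {"offset": [0, -0.002, 0], "yaw": 0},
  {"offset": [0, -0.005, 0], "yaw": 0},
  {"offset": [0, -0.009, 0], "yaw": 0},
  {"offset": [0, -0.013, 0], "yaw": 0},
  {"offset": [0, -0.017, 0], "yaw": 0},
  {"offset": [0, -0.022, 0], "yaw": 0},
  {"offset": [0, -0.03, 0], "yaw": 0},
  {"offset": [0, -0.045, 0], "yaw": 0},
  {"offset": [0, -0.06, 0], "yaw": 0},
  {"offset": [0, -0.08, 0], "yaw": 0},
  {"offset": [0, -0.1, 0], "yaw": 0},
  {"offset": [0, -0.12, 0], "yaw": 0},
])

```text
time_s: 13.58
eef_pos: [556.9, 72.4, 227.1]
ee_rot: [0.116, -0.12, -0.695, 0.699]
force: [-0.5, 0.9, -0.4]
grip_width: 0.005
```

```bash
python3 gate.py; ls -t pics|head -1
```

```text
[(np.float64(0.7082912032355915), np.float64(1.46)), (np.float64(0.705379587732529), np.float64(1.48)), (np.float64(0.7018348623853211), np.float64(1.44)), (np.float64(0.6977459016393442), np.float64(1.42))]
pics/g1363.png [0.84582046 0.27564056 4.71290901]
g1363.png
```

View pics/g1363.png

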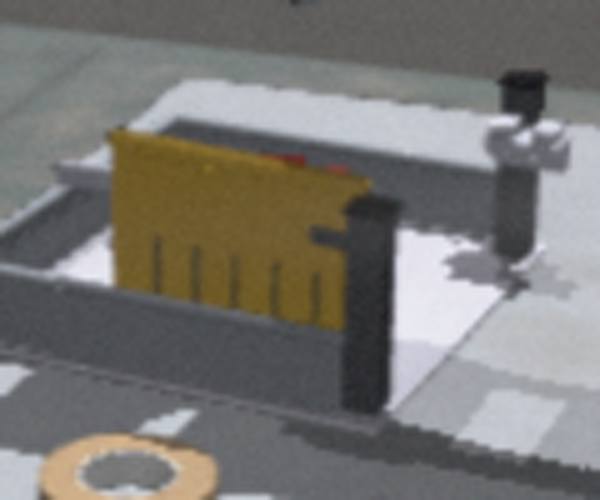

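jog_arm([
  {"offset": [-0.03, -0.01, 0], "yaw": 0},
  {"offset": [-0.07, -0.02, 0], "yaw": 0},
  {"offset": [-0.11, -0.03, 0], "yaw": 0},
  {"offset": [-0.15, -0.03, 0], "yaw": 0},
  {"offset": [-0.18, -0.03, 0], "yaw": 0},
  {"offset": [-0.2, -0.03, 0], "yaw": 0},
  {"offset": [-0.2, -0.03, 0], "yaw": 0},
  {"offset": [-0.2, -0.03, 0], "yaw": 0},
])

```text
time_s: 14.3
eef_pos: [748.7, 26.8, 261.9]
ee_rot: [0.129, -0.138, -0.69, 0.699]
force: [-0.4, -0.1, -0.1]
grip_width: 0.004
```

```bash
python3 gate.py; python3 - <<'E'
from rig import ctrl
import cv2,numpy as np
im=ctrl.capture("top")["img"][:,:,::-1]
cv2.imwrite("pics/tf.png",cv2.resize(im[110:280,150:360],None,fx=3.5,fy=3.5,interpolation=2))
for t in("boot_left","tape_roll","hex_key"): print(t,[np.round(b["box"]) for b in ctrl.boxes_of("top",t)[:2]])
s=ctrl.sense();print(s["eef_pos"],s["force"],s["dq"])
E
```

```text
[(np.float64(0.7030854830551341), np.float64(1.46)), (np.float64(0.6993464052287581), np.float64(1.48)), (np.float64(0.6974489795918367), np.float64(1.44)), (np.float64(0.6933333333333334), np.float64(1.42))]
pics/g1435.png [-0.35784252  0.20241891 -1.10701926]
boot_left [array([295., 140., 308., 156.])]
tape_roll [array([160., 182., 194., 217.])]
hex_key [array([314., 145., 328., 161.])]
[747.76672993  27.58881248 264.77176031] [-1.00052166  0.6863856  -0.23060582] [-7.26998352e-04  4.44303398e-03 -7.57970136e-03 -1.15007153e-03
  2.68507452e-03  5.64990792e-05]
```

View pics/tf.png

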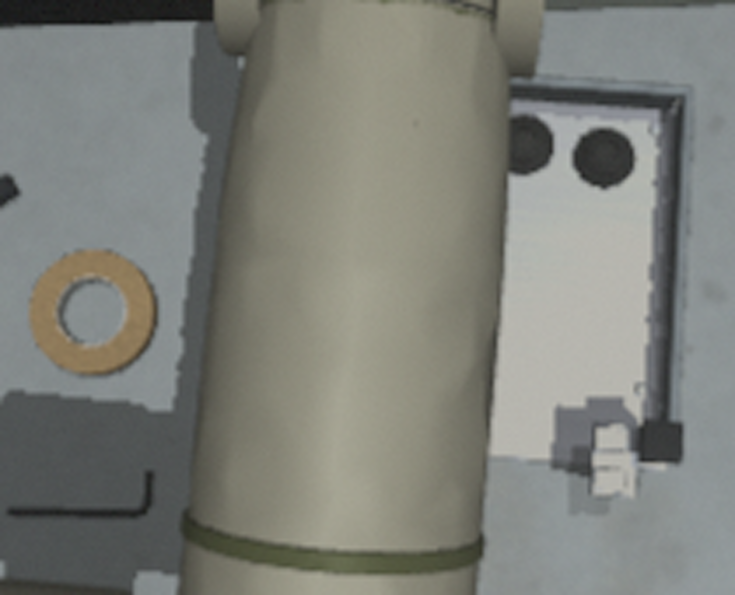

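```bash
python3 -c "
from rig import ctrl
print(ctrl.finish_job())"
```

```text
the job is handed in; nothing more can be done
None
```

The gate is standing open at about 1.46 rad by my camera fit (its stop is at 1.5), and I handed the job in at about 14.5 s. No verdict was reported.

- **Pad:** I pressed it down with closed fingers. The force stayed at 1–2 N over about 11 mm, then rose to 5–7 N. I took that as the end stop. The rise was softer than a rigid stop should give, but the pictures showed the bar tilted up, and then past the inner lip.
- **Gate:** With the pad held down I pushed the gate past the catch. I then followed its arc at about 0.36 rad/s. The highest force in my readings was about 7.2 N, against the 18 N limit.
- **Final checks:** Two fits about 0.7 s apart after release both gave 1.46 rad, so the gate was at rest. The wrist force was near zero. In the before and after top pictures both boots, the tape roll and the hex key are in the same places.
- **What disagreed:**
    - The last retreat went away from the robot, over the pen, instead of back. It was high up and touched nothing, but the arm hid part of the pen in the last top picture.
    - One force reading of 4.7 N came just after I lifted clear. The later readings were back near zero.
    - The network's last hex key box actually marked the right boot, so I checked the hex key by eye.

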